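# Sort sealed reagent tins by heft

### The arm

A 7-joint arm with a two-finger parallel gripper is mounted at the origin on a cart in front of the work surface, level with it; the furniture and walls round the work are solid. World frame = base frame: x ahead of the robot, y to its left, z up, the work surface at z = 0. Lengths are in mm, angles in rad, forces in N, time in s.
With the tool pointing down it reaches from about 400 to 875 mm from the base axis. Payload 4.4 kg.
Tool frame: the origin (TCP) lies at the very end of the fingers, on their centre line; the grasp point (between the pads) lies 19 mm behind it; x points along the fingers, y is the direction in which the jaws open and shut, and the axes are right-handed (so a half turn about x gives the same grasp; the last joint's range is limited). The gripper opens to 85 mm and grips with 20 to 120 N. Pads are 22 mm wide; open, the fingers measure 114 mm over their backs; the gripper's body (76 mm by 85 mm) begins 54 mm behind the grasp point. The pads swing forward as they close: fully open they stand 13 mm farther back than shut.
Start: joints at [-1.375, 0.628, 0.038, 1.517, -0.027, 0.996, -0.02], TCP at [168.208, 627.873, 231.313] pointing down, gripper open.
Joint ranges: [-3.06, 3.06], [-0.37, 2.12], [-1.25, 1.32], [0.18, 2.47], [-1.1, 4.24], [0.23, 1.98], [-2.94, 2.94]. Speed limits (rad/s): [2.57, 2.57, 3.14, 3.14, 3.14, 3.14, 3.14].

### API

Orientations are given as [roll, pitch, yaw] about the fixed x, y, z axes, in that order (R = Rz(yaw) Ry(pitch) Rx(roll)).
In Python, from cell import readout, cams, order gives the robot as it stands. The module is installed in compiled form; this text tells all that it offers.
- The arm moves only by the shell command python3 -m creep 'ROWS'. ROWS is JSON, a list of rows, each a list of 3 entries, a list of its own where there are three numbers: the shift along the tool's x, y, z in units of 10 cm (1.0 is 10 cm), then the turn about the tool's x in units of pi/4 rad (1.0 is pi/4 rad), then the closure, from 0 (fully open) to 1 (shut). In form: [[[x, y, z], spin, gripper], ...]. A call has 1 to 20 rows; each row is the pose to reach, as a shift and turn from the pose commanded when the call began, along the tool's axes at that moment; what a row does not reach only later rows make up. A row lasts 1/10 s, in which the tool goes at most 50 mm and 8.59 degrees, less where a joint would pass 70% of its speed; a pose out of reach is approached as far as the arm can. A call with a number of a shift or a turn outside -1 to 1 is refused whole. A call with a gripper value outside its range is refused whole. The fingers move at their own pace and stop on an object; the grip force is fixed at half the most. Time passes only in rows, so rows that repeat a pose let the fingers close. It gives the time, the measured TCP pose, the force and the opening at its end, in the units of the state.
- readout.read_state(): the state, without advancing time (a new reading comes with each control period).
- cams.get_image(name): name is "side" or "top"; returns the picture (400x640x3 uint8, blue, green, red); there is no depth.
- cams.get_calibration(name): a dict with "fx", "fy", "cx", "cy" (pixels), "R" (3x3) and "t" (3): a world point X has camera coordinates R X + t. Camera axes: x right, y down, z forward; pixel columns grow to the right and rows downward; lengths in mm; the calibration is good to about 2 mm. A picture is of the moment at which its call begins. get_calibration takes no time and is no camera call.
- order.finish_job(): hands the job in, once; it reports no verdict.
The state is a dict: "clock": time; "qpos": joint angles; "qd": joint speeds; "tau": joint torques, N m; "eef_pos": TCP position; "tool_rot": TCP orientation; "force": force on the tool from outside, world axes, zero at the start; "torque": the same for the moment, N m; "width": finger opening in mm.
Only numpy, scipy, OpenCV 4.12 (cv2) and the standard library are available. Lean on these libraries where they do the work, as an engineer would, in place of code of your own. Each camera call takes 0.05 s, during which the arm holds its last target.

### The job

Lift each of the three closed tins to feel whether it is full or empty, and stand the full ones in the blue tray and the empty ones in the yellow tray. Set each tin down gently, upright inside the tray, never tipping or dropping it, and leave the bottles and the tall cylinder where they stand.

Things in the scene. Friction and masses are not known exactly. Their poses are not given: they have to be found in the camera images.
- tin_a_mid (a point): sealed metal tin, pale label, thin green stripe; all three look alike and start upright. Body 56 mm (own x) by 84 (own y) by 110 high; yaw within 0.4 rad. Fixed black cap on top, 30 mm across, 14 high. Full 0.53 to 0.71 kg, empty 0.17 to 0.21; neither look nor name tells which; one or two of the three are full. Point: centre of the body, 55 mm above its underside; z up.
- tin_b_mid (a point): sealed metal tin, pale label, thin green stripe; all three look alike and start upright. Body 56 mm (own x) by 84 (own y) by 110 high; yaw within 0.4 rad. Fixed black cap on top, 30 mm across, 14 high. Full 0.53 to 0.71 kg, empty 0.17 to 0.21; neither look nor name tells which; one or two of the three are full. Point: centre of the body, 55 mm above its underside; z up.
- tin_c_mid (a point): sealed metal tin, pale label, thin green stripe; all three look alike and start upright. Body 56 mm (own x) by 84 (own y) by 110 high; yaw within 0.4 rad. Fixed black cap on top, 30 mm across, 14 high. Full 0.53 to 0.71 kg, empty 0.17 to 0.21; neither look nor name tells which; one or two of the three are full. Point: centre of the body, 55 mm above its underside; z up.
- tray_blue: blue open tray for the full tins, fixed, on either side of the tins, yaw within 0.2 rad. Outside 208 mm (own x) by 86 (own y), inside 200 by 78, rim 30 mm above the worktop, floor 4 mm thick; room for two tins, one behind the other, their 84 mm length along the tray's x. Origin: centre of its underside.
- tray_yellow: yellow open tray for the empty tins, fixed, on either side of the tins, yaw within 0.2 rad. Outside 208 mm (own x) by 86 (own y), inside 200 by 78, rim 30 mm above the worktop, floor 4 mm thick; room for two tins, one behind the other, their 84 mm length along the tray's x. Origin: centre of its underside.
- amber_a: small amber bottle with white cap, 34 mm across, 92 mm high, standing close to a corner of one of the tins. Bystander, loose: do not knock or shift it. Origin: centre of its underside; z up.
- amber_b: small amber bottle with white cap, 34 mm across, 92 mm high, standing close to a corner of one of the tins. Bystander, loose: do not knock or shift it. Origin: centre of its underside; z up.
- amber_c: small amber bottle with white cap, 34 mm across, 92 mm high, standing close to a corner of one of the tins. Bystander, loose: do not knock or shift it. Origin: centre of its underside; z up.
- blue_bottle: small blue bottle with white cap, 27 mm across, 70 mm high, standing close to a corner of one of the tins. Bystander, loose: do not knock or shift it. Origin: centre of its underside; z up.
- cylinder_tall: slender translucent measuring cylinder on a foot 55 mm across, 154 mm high, standing behind the tins (wall cabinets hang over the back of the worktop, door handles from x = 0.57 m, undersides 0.46 m up). Bystander, loose: do not knock or shift it. Origin: centre of its underside; z up.

How it is judged (in metres and radians):
At the end, for the whole second after the job is handed in: Every tin stands upright (within 0.1 rad) and at rest on the floor inside a tray, let go: each full tin in the blue tray, each empty one in the yellow tray (judged by the weight with which it presses on the tray, limit 3.7 N) (((x of tin_a_mid in the frame of tray_blue between -0.08 and 0.08 m and y of tin_a_mid in the frame of tray_blue between -0.035 and 0.035 m and z of tin_a_mid in the frame of tray_blue between 0.05 and 0.065 m and contact force between tin_a and tray_blue above 3.7 N) or (x of tin_a_mid in the frame of tray_yellow between -0.08 and 0.08 m and y of tin_a_mid in the frame of tray_yellow between -0.035 and 0.035 m and z of tin_a_mid in the frame of tray_yellow between 0.05 and 0.065 m and contact force between tin_a and tray_yellow between 0.5 and 3.7 N)) and angle between each of tin_a_mid, tin_b_mid, tin_c_mid's own z axis and vertical below 0.1 rad and linear speed of each of tin_a, tin_b, tin_c below 0.02 m/s and contact force between each of tin_a, tin_b, tin_c and the fingers below 0.1 N and ((x of tin_b_mid in the frame of tray_blue between -0.08 and 0.08 m and y of tin_b_mid in the frame of tray_blue between -0.035 and 0.035 m and z of tin_b_mid in the frame of tray_blue between 0.05 and 0.065 m and contact force between tin_b and tray_blue above 3.7 N) or (x of tin_b_mid in the frame of tray_yellow between -0.08 and 0.08 m and y of tin_b_mid in the frame of tray_yellow between -0.035 and 0.035 m and z of tin_b_mid in the frame of tray_yellow between 0.05 and 0.065 m and contact force between tin_b and tray_yellow between 0.5 and 3.7 N)) and ((x of tin_c_mid in the frame of tray_blue between -0.08 and 0.08 m and y of tin_c_mid in the frame of tray_blue between -0.035 and 0.035 m and z of tin_c_mid in the frame of tray_blue between 0.05 and 0.065 m and contact force between tin_c and tray_blue above 3.7 N) or (x of tin_c_mid in the frame of tray_yellow between -0.08 and 0.08 m and y of tin_c_mid in the frame of tray_yellow between -0.035 and 0.035 m and z of tin_c_mid in the frame of tray_yellow between 0.05 and 0.065 m and contact force between tin_c and tray_yellow between 0.5 and 3.7 N))); the robot touches nothing.
It fails at once if a tin is tipped by more than 0.6 rad (angle between any of tin_a_mid, tin_b_mid, tin_c_mid's own z axis and vertical above 0.6 rad).
It fails at once if a tin is dropped (falls from about 20 mm or more) ((contact force between tin_a and the fingers below 0.05 N and linear speed of tin_a above 0.6 m/s) or (contact force between tin_b and the fingers below 0.05 N and linear speed of tin_b above 0.6 m/s) or (contact force between tin_c and the fingers below 0.05 N and linear speed of tin_c above 0.6 m/s)).
It fails at once if a bottle or the tall cylinder is shifted more than 30 mm or knocked over (distance of any of amber_a, amber_b, amber_c, blue_bottle, cylinder_tall from where it was at the start of the episode above 0.03 m or angle between any of amber_a, amber_b, amber_c, blue_bottle, cylinder_tall's own z axis and vertical above 0.5 rad).
It also fails if it takes over 72 s, if anything falls off the work surface, if the arm or the gripper's body presses on something with over 40 N, if the wrist force passes 120 N, or if a joint passes its speed limit or range.

## Working session

There is one attempt and no reset: what is moved stays moved. The work goes in short steps, Python scripts to look and compute and a shell command to move; the robot and the scene stay as the last step left them, time stands still between calls to the robot, and variables do not carry over. Pictures are saved under pics/ and viewed, and the job is handed in when it is done.

```bash
mkdir -p pics; python3 - <<'E'
from cell import readout,cams
import cv2
for n in ("top","side"):
    cv2.imwrite(f"pics/{n}0.png",cams.get_image(n)); print(n,cams.get_calibration(n))
s=readout.read_state(); print(s)
E
```

```text
top {'fx': 421.8257706221959, 'fy': 421.8257706221959, 'cx': 315.91823838610287, 'cy': 204.15758526197112, 'R': array([[-0.01724397, -0.99983983,  0.00479187],
       [-0.98674254,  0.01624418, -0.16147844],
       [ 0.16137474, -0.00751288, -0.98686461]]), 't': array([ -11.65493526,  520.96086586, 1101.77256593])}
side {'fx': 418.8118197434926, 'fy': 418.8118197434926, 'cx': 314.5015704773361, 'cy': 197.9107198639221, 'R': array([[ 0.98632337, -0.16341303, -0.02150322],
       [-0.12348253, -0.64621296, -0.75310084],
       [ 0.10917083,  0.74545623, -0.6575536 ]]), 't': array([-494.52411657,  122.90005824, 1063.23496411])}
{'clock': 0.1, 'qpos': array([-1.37480484,  0.62927898,  0.03844201,  1.51825743, -0.02703773,
        0.99626287, -0.02000696]), 'qd': array([-1.00373001e-03, -3.69172425e-03, -2.71188303e-04, -2.73288728e-03,
       -6.09195044e-05, -3.07335891e-05,  8.31116711e-04]), 'tau': array([ 3.00106207e-03, -5.64546919e+01,  1.23067986e+00, -1.93976676e+01,
        1.13658450e-02,  5.39212066e-03,  3.33032153e-05]), 'eef_pos': array([168.04437142, 627.33848662, 230.46791812]), 'tool_rot': array([-1.57990912,  1.56910692, -1.84172563]), 'force': array([-0.42071553, -0.38294374,  0.7529884 ]), 'torque': array([-0.01254902,  0.03989109,  0.04148448]), 'width': 85.45006272511787}
```

View pics/top0.png

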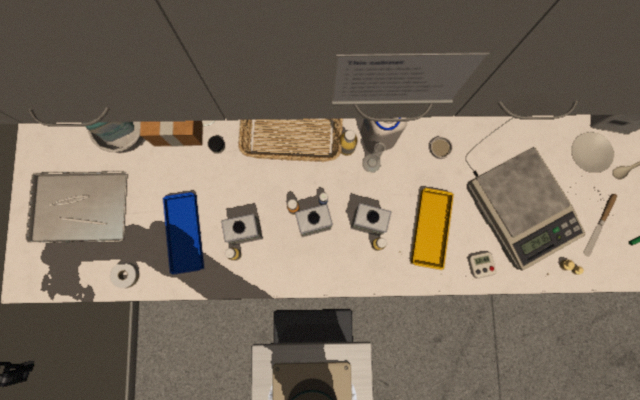

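View pics/side0.png

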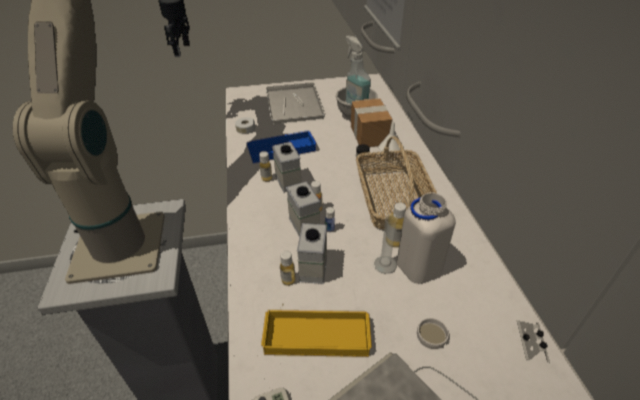

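```bash
cat > h.py <<'E'
import numpy as np, cv2
from cell import readout,cams
from scipy.spatial.transform import Rotation as Ro
def ray(n,uv,z):
    c=cams.get_calibration(n);R=np.array(c['R']);t=np.array(c['t'])
    d=R.T@np.array([(uv[0]-c['cx'])/c['fx'],(uv[1]-c['cy'])/c['fy'],1]);o=-R.T@t
    return (o+d*(z-o[2])/d[2])[:2]
def proj(n,X):
    c=cams.get_calibration(n);p=np.array(c['R'])@np.array(X,float)+c['t']
    return np.array([c['cx']+c['fx']*p[0]/p[2],c['cy']+c['fy']*p[1]/p[2]])
def tri(u1,u2):
    A=[];b=[]
    for n,uv in (("top",u1),("side",u2)):
        c=cams.get_calibration(n);R=np.array(c['R']);t=np.array(c['t'])
        x=(uv[0]-c['cx'])/c['fx'];y=(uv[1]-c['cy'])/c['fy']
        A+= [R[0]-x*R[2],R[1]-y*R[2]]; b+=[x*t[2]-t[0],y*t[2]-t[1]]
    return np.linalg.lstsq(np.array(A),np.array(b),rcond=None)[0]
def tool():
    s=readout.read_state();R=Ro.from_euler('xyz',s['tool_rot']).as_matrix()
    return s,R
def go(target,yawjaw=None):
    """units to reach target xyz (mm) with jaw axis along yaw (rad, mod pi)"""
    s,R=tool();d=R.T@(np.array(target)-s['eef_pos'])/100
    cur=np.arctan2(R[1,1],R[0,1]); out=None
    if yawjaw is not None:
        dy=(yawjaw-cur+np.pi/2)%np.pi-np.pi/2
        out=dy*(-1 if R[2,0]<0 else 1)/(np.pi/4)
    print('clock',s['clock'],'pos',s['eef_pos'].round(1),'jaw',round(cur,3),'axis',R[:,0].round(3),'shift',d.round(3),'spin',out,'F',s['force'].round(2),'w',round(s['width'],1),'q',s['qpos'].round(2))
E
python3 - <<'E'
import cv2
a=cv2.imread('pics/top0.png');b=cv2.imread('pics/side0.png')
cv2.imwrite('pics/t1.png',cv2.resize(a[170:290,210:410],None,fx=4,fy=4,interpolation=cv2.INTER_CUBIC))
cv2.imwrite('pics/s1.png',cv2.resize(b[130:295,240:430],None,fx=3.6,fy=3.6,interpolation=cv2.INTER_CUBIC))
from h import *
hsv=cv2.cvtColor(a,cv2.COLOR_BGR2HSV)
for nm,lo,hi in(("blue",(100,150,30),(130,255,255)),("yel",(18,180,90),(32,255,255))):
    m=cv2.inRange(hsv,lo,hi);cs,_=cv2.findContours(m,0,1)
    c=max(cs,key=cv2.contourArea);r=cv2.minAreaRect(c)
    p=np.array([ray("top",q,30) for q in cv2.boxPoints(r)]);print(nm,r,p.round(1),p.mean(0))
    print([np.linalg.norm(p[i]-p[i-1]).round(1) for i in range(4)])
go([0,0,0],0)
E
```

```text
blue ((182.4238739013672, 232.33660888671875), (78.6478042602539, 33.27344512939453), 83.45370483398438) [[554.7 403.4]
 [563.9 313. ]
 [350.8 282.9]
 [342.3 370.7]] [452.93395468 342.49693635]
[np.float64(214.9), np.float64(90.8), np.float64(215.2), np.float64(88.2)]
yel ((432.780029296875, 228.0399932861328), (31.819805145263672, 78.20600128173828), 8.130101203918457) [[ 354.5 -274. ]
 [ 565.7 -316. ]
 [ 551.6 -402.3]
 [ 341.1 -357.9]] [ 453.23460892 -337.57281235]
[np.float64(84.9), np.float64(215.3), np.float64(87.4), np.float64(215.1)]
clock 0.1 pos [168.  627.3 230.5] jaw 1.309 axis [-0.    -0.002 -1.   ] shift [ 2.316e+00 -6.491e+00  1.000e-03] spin 1.6666448751757204 F [-0.42 -0.38  0.75] w 85.5 q [-1.37  0.63  0.04  1.52 -0.03  1.   -0.02]
```

View pics/t1.png

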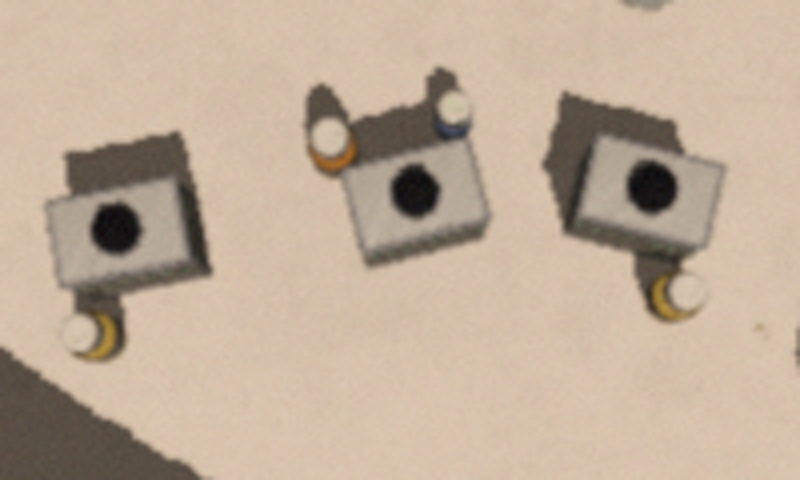

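View pics/s1.png

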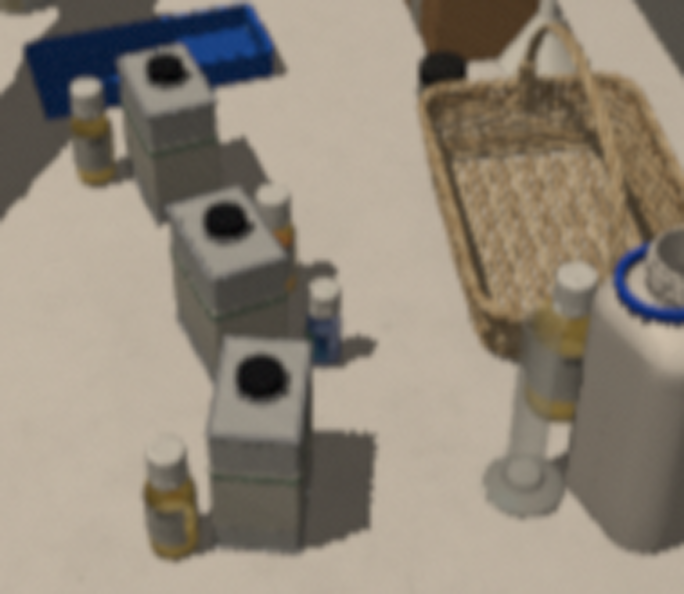

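```bash
python3 - <<'E'
import cv2
from h import *
a=cv2.imread('pics/top0.png');b=cv2.imread('pics/side0.png')
def P(x,y): return ((x+.5)/4-.5+210,(y+.5)/4-.5+170)
def S(x,y): return ((x+.5)/3.6-.5+240,(y+.5)/3.6-.5+130)
caps={}
for n,im,seeds in(("top",a,[P(117,228),P(414,190),P(651,187)]),("side",b,[S(166,68),S(226,219),S(262,376)])):
    m=(im.max(2)<45).astype(np.uint8)
    k,l,st,ce=cv2.connectedComponentsWithStats(m)
    for s,nm in zip(seeds,("L","M","R")):
        j=l[int(round(s[1])),int(round(s[0]))];print(n,nm,st[j],ce[j]);caps[n,nm]=ce[j]
for nm in "LMR":
    print(nm,'plane120',ray("top",caps["top",nm],120).round(1),ray("side",caps["side",nm],120).round(1),'tri',tri(caps["top",nm],caps["side",nm]).round(1))
F={"L":[(46,202),(178,177),(195,262),(62,288)],"M":[(343,172),(468,138),(489,215),(368,250)],"R":[(600,134),(723,165),(704,245),(578,213)]}
for nm,f in F.items():
    p=np.array([ray("top",P(*q),110) for q in f]);e=p[1]-p[0];e2=p[2]-p[3]
    print(nm,p.mean(0).round(1),[np.linalg.norm(p[i]-p[i-1]).round(1) for i in range(4)],'yaw',[round(np.arctan2(v[0],-v[1]),3) for v in(e,e2)], [round(np.arctan2(v[1],v[0]),3) for v in (p[0]-p[3],p[1]-p[2])])
for nm,z,q in(("amL",88,(81,332)),("amM",88,(329,137)),("bl",66,(453,106)),("amR",88,(687,292))):
    print(nm,ray("top",P(*q),z).round(1))
print("sideamL",ray("side",S(88,88),90),"amR",ray("side",S(166,447),90),"bl",ray("side",S(323,288),68),"amM",ray("side",S(274,192),90),"cyl",ray("side",S(524,487),5),ray("top",(372,163),5))
E
```

```text
top L [233 222  11  11  92] [238.5        226.67391304]
top M [309 212  10  11  86] [313.27906977 217.34883721]
top R [368 211  11  12  95] [372.56842105 216.33684211]
side L [282 146   9   7  56] [285.80357143 149.10714286]
side M [297 187  12   9  82] [302.41463415 191.19512195]
side R [306 229  13  12 111] [312.0990991 234.5045045]
L plane120 [454.1 174.8] [452.  173.7] tri [453.1 174.9 119.3]
M plane120 [474.5 -12.6] [471.6 -14.3] tri [473.2 -12.6 118.7]
R plane120 [ 474.6 -161.8] [ 471.6 -163.4] tri [ 473.3 -162.   118.7]
L [452.7 173.5] [np.float64(55.7), np.float64(84.6), np.float64(55.3), np.float64(84.7)] yaw [np.float64(0.173), np.float64(0.177)] [np.float64(0.2), np.float64(0.201)]
M [474.1 -14.2] [np.float64(52.2), np.float64(82.5), np.float64(51.1), np.float64(79.6)] yaw [np.float64(0.252), np.float64(0.266)] [np.float64(0.297), np.float64(0.242)]
R [ 474.5 -162.8] [np.float64(52.8), np.float64(80.5), np.float64(52.8), np.float64(81.9)] yaw [np.float64(-0.268), np.float64(-0.268)] [np.float64(-0.301), np.float64(-0.275)]
amL [391.5 201.6]
amM [515.   42.5]
bl [538.2 -39.2]
amR [ 410.4 -186.3]
sideamL [390.88697265 204.83910587] amR [ 409.6782822  -181.62463767] bl [534.53946091 -36.68682449] amM [514.51684138  47.45472729] cyl [ 640.9240636  -183.91690398] [ 642.9890241  -182.55013817]
```

```bash
python3 - <<'E'
from h import *
go([453,174.5,200],0.19)
E
```

```text
clock 0.1 pos [168.  627.3 230.5] jaw 1.309 axis [-0.    -0.002 -1.   ] shift [ 0.311 -3.636  3.925] spin 1.4247293616760395 F [-0.42 -0.38  0.75] w 85.5 q [-1.37  0.63  0.04  1.52 -0.03  1.   -0.02]
```

```bash
python3 -m creep '[[[0.02,-0.23,0.25],0,0],[[0.04,-0.46,0.5],0,0],[[0.06,-0.69,0.75],0,0],[[0.08,-0.91,0.98],0,0]]'; python3 -m creep '[[[0.02,-0.23,0.25],0,0],[[0.04,-0.46,0.5],0,0],[[0.06,-0.69,0.75],0,0],[[0.08,-0.91,0.98],0,0]]'
python3 -m creep '[[[0.02,-0.23,0.25],0,0],[[0.04,-0.46,0.5],0,0],[[0.06,-0.69,0.75],0,0],[[0.08,-0.91,0.98],0,0]]'
python3 -m creep '[[[0.02,-0.23,0.25],0,0],[[0.04,-0.46,0.5],0,0],[[0.06,-0.69,0.75],0,0],[[0.07,-0.91,0.98],0,0],[[0.07,-0.91,0.98],0,0]]'
python3 -c "
from h import *
go([453,174.5,200],0.19)"
```

```text
clock: 0.5
eef_pos: [240.0, 512.9, 222.8]
tool_rot: [-1.352, 1.57, -1.614]
force: [0.3, -0.2, -0.8]
width: 85.4
clock: 0.9
eef_pos: [311.1, 399.7, 215.0]
tool_rot: [-1.574, 1.57, -1.836]
force: [0.4, 0.6, -0.6]
width: 85.3
clock: 1.3
eef_pos: [382.1, 286.5, 207.1]
tool_rot: [-1.759, 1.57, -2.021]
force: [1.0, 0.1, 0.7]
width: 85.6
clock: 1.8
eef_pos: [454.7, 170.0, 200.0]
tool_rot: [-1.017, 1.568, -1.286]
force: [-1.3, 0.0, -0.1]
width: 85.4
clock 1.8 pos [454.7 170.  200. ] jaw 1.301 axis [ 0.001 -0.003 -1.   ] shift [-0.     0.039 -0.029] spin 1.414893500891749 F [-1.34  0.04 -0.07] w 85.4 q [-0.46  0.44  0.05  2.   -0.03  0.7   0.92]
```

```bash
python3 -m creep '[[[0,0.04,-0.03],0.18,0],[[0,0.04,-0.03],0.36,0],[[0,0.04,-0.03],0.54,0],[[0,0.04,-0.03],0.72,0],[[0,0.04,-0.03],0.9,0]]'; python3 -m creep '[[[0,0,0],0.18,0],[[0,0,0],0.36,0],[[0,0,0],0.52,0],[[0,0,0],0.52,0]]'
python3 -c "
from h import *
go([453,174.5,62],0.19)
cv2.imwrite('pics/t2.png',cams.get_image('top'))"
```

```text
clock: 2.3
eef_pos: [450.2, 180.1, 200.1]
tool_rot: [-2.358, 1.57, 2.951]
force: [-0.2, 0.0, 0.0]
width: 85.3
clock: 2.7
eef_pos: [450.2, 180.2, 200.0]
tool_rot: [-1.315, 1.57, -2.691]
force: [0.6, -0.4, 0.4]
width: 85.6
clock 2.7 pos [450.2 180.2 200. ] jaw 0.194 axis [-0.001 -0.    -1.   ] shift [1.38  0.018 0.061] spin 0.00557579043753793 F [ 0.65 -0.41  0.4 ] w 85.6 q [-0.7   0.46  0.37  2.01 -0.25  0.71  0.02]
```

View pics/t2.png

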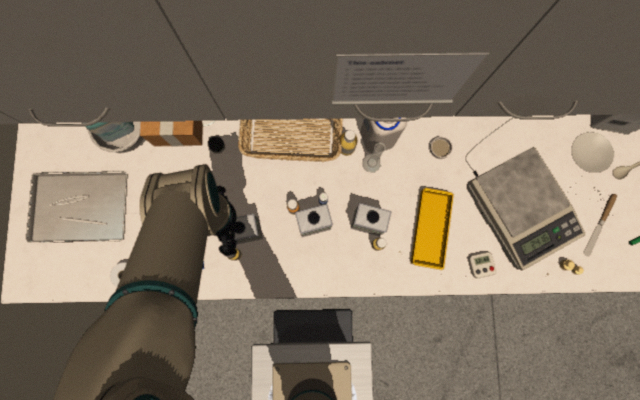

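```bash
python3 -m creep '[[[0,0.02,0.06],0,0],[[0.2,0.02,0.06],0,0],[[0.4,0.02,0.06],0,0],[[0.4,0.02,0.06],0,0]]'
python3 -c "
from h import *
go([453,174.5,62],0.19)
cv2.imwrite('pics/s2.png',cams.get_image('side'))"
```

```text
clock: 3.15
eef_pos: [452.4, 173.0, 158.6]
tool_rot: [-1.402, 1.566, -2.778]
force: [-0.4, 0.4, 0.2]
width: 85.4
clock 3.15 pos [452.4 173.  158.6] jaw 0.195 axis [-0.004 -0.002 -1.   ] shift [ 0.965  0.013 -0.014] spin 0.006114179485262812 F [-0.35  0.41  0.21] w 85.4 q [-0.65  0.53  0.33  2.05 -0.29  0.61  0.07]
```

View pics/s2.png

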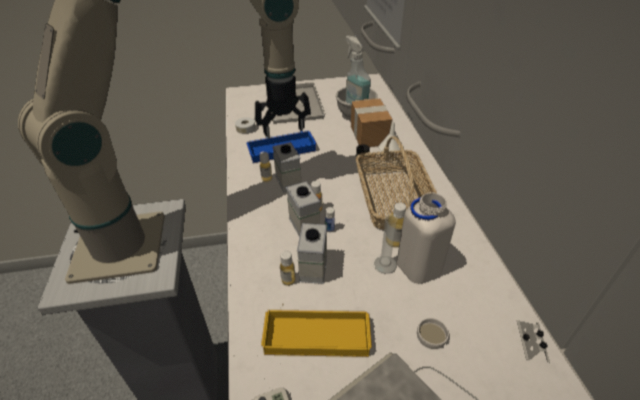

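```bash
python3 -m creep '[[[0.15,0.01,-0.01],0,0],[[0.3,0.01,-0.01],0,0],[[0.45,0.01,-0.01],0,0],[[0.6,0.01,-0.01],0,0],[[0.75,0.01,-0.01],0,0],[[0.88,0.01,-0.01],0,0],[[0.96,0.01,-0.01],0,0],[[0.96,0.01,-0.01],0,0]]'
python3 -c "
from h import *
go([453,174.5,62],0.19)
cv2.imwrite('pics/s3.png',cams.get_image('side')[100:260,200:360].repeat(4,0).repeat(4,1)[:600])"
```

```text
clock: 4.0
eef_pos: [454.8, 175.0, 64.2]
tool_rot: [-1.814, 1.57, 3.093]
force: [0.4, 0.1, 0.2]
width: 85.4
clock 4.0 pos [454.8 175.   64.2] jaw 0.194 axis [-0.  0. -1.] shift [ 0.022 -0.019  0.002] spin 0.0050770695221126075 F [0.42 0.09 0.21] w 85.4 q [-0.57  0.69  0.22  2.1  -0.38  0.38  0.14]
```

View pics/s3.png

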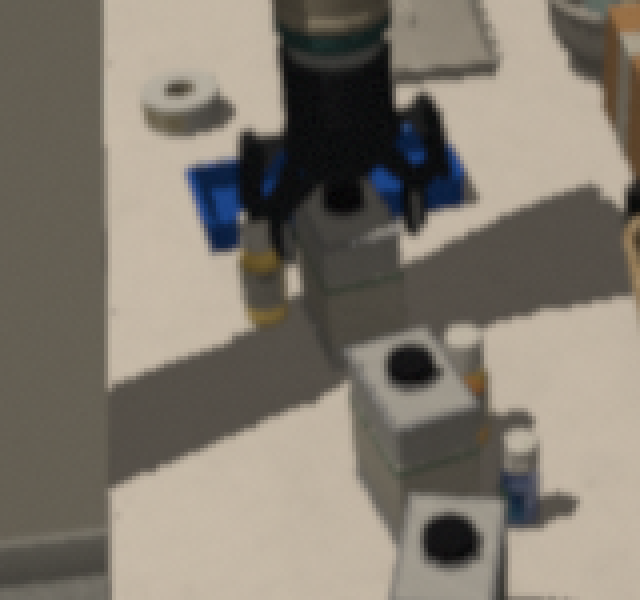

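Fingers straddle the left tin (its cap at (345,195) in the crop), bottle clear. Close; then lift a little.

```bash
python3 -m creep '[[[0.02,-0.01,0],0,0.3],[[0.02,-0.01,0],0,0.5],[[0.02,-0.01,0],0,1],[[0.02,-0.01,0],0,1],[[0.02,-0.01,0],0,1],[[0.02,-0.01,0],0,1],[[0.02,-0.01,0],0,1],[[0.02,-0.01,0],0,1]]'
python3 -c "
from h import *
go([453,174.5,62],0.19)"
```

```text
clock: 4.85
eef_pos: [453.5, 175.0, 62.9]
tool_rot: [3.006, 1.57, 1.629]
force: [-2.6, -0.0, 6.4]
width: 55.6
clock 4.85 pos [453.5 175.   62.9] jaw 0.194 axis [-0.  0. -1.] shift [ 0.009 -0.006  0.004] spin 0.00466544647690508 F [-2.6  -0.04  6.44] w 55.6 q [-0.57  0.69  0.21  2.11 -0.38  0.38  0.15]
```

```bash
python3 -m creep '[[[-0.02,0,0],0,1],[[-0.08,0,0],0,1],[[-0.18,0,0],0,1],[[-0.28,0,0],0,1],[[-0.38,0,0],0,1],[[-0.38,0,0],0,1],[[-0.38,0,0],0,1],[[-0.38,0,0],0,1],[[-0.38,0,0],0,1]]'
python3 -c "
from h import *
go([453,174.5,62],0.19)"
python3 -m creep '[[[-0.25,0,0],0,1],[[-0.5,0,0],0,1],[[-0.75,0,0],0,1],[[-1,0,0],0,1],[[-1,0,0],0,1],[[-1,0,0],0,1]]'
python3 -c "
from h import *
go([499,351,205],1.717);cv2.imwrite('pics/s4.png',cams.get_image('side'))"
```

```text
clock: 5.75
eef_pos: [453.4, 174.9, 100.0]
tool_rot: [-1.433, 1.57, -2.81]
force: [0.9, -0.4, -5.7]
width: 55.5
clock 5.75 pos [453.4 174.9 100. ] jaw 0.194 axis [-0.001 -0.    -1.   ] shift [ 0.38  -0.004  0.003] spin 0.004887819770878545 F [ 0.93 -0.37 -5.73] w 55.5 q [-0.61  0.63  0.27  2.09 -0.35  0.47  0.12]
clock: 6.35
eef_pos: [453.2, 175.0, 199.7]
tool_rot: [-1.991, 1.57, 2.916]
force: [-0.0, -0.2, -6.8]
width: 55.4
clock 6.35 pos [453.2 175.  199.7] jaw 0.194 axis [-0.  0. -1.] shift [-0.053  0.788 -1.639] spin -1.939194488191805 F [-0.02 -0.19 -6.77] w 55.4 q [-0.69  0.47  0.38  2.01 -0.25  0.71  0.04]
```

View pics/s4.png

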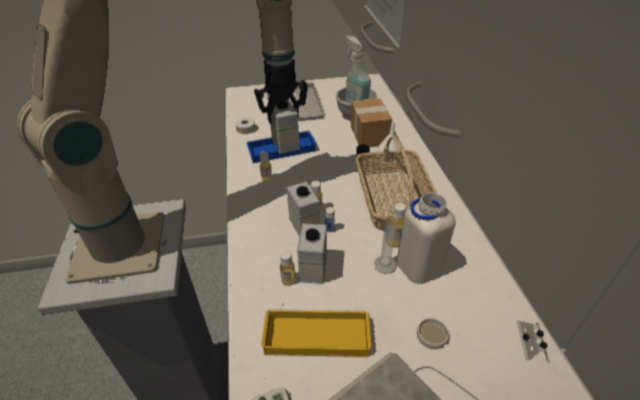

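```bash
python3 -m creep '[[[-0.01,0.09,-0.2],-0.16,1],[[-0.02,0.18,-0.4],-0.32,1],[[-0.03,0.27,-0.6],-0.48,1],[[-0.04,0.36,-0.8],-0.64,1],[[-0.05,0.45,-0.95],-0.8,1],[[-0.05,0.45,-0.95],-0.95,1],[[-0.05,0.45,-0.95],-0.95,1],[[-0.05,0.45,-0.95],-0.95,1]]'
python3 -c "
from h import *
go([499.5,351,205],1.717)"
```

```text
clock: 7.2
eef_pos: [478.7, 275.6, 203.7]
tool_rot: [-1.924, 1.567, -2.559]
force: [0.4, 0.4, -5.5]
width: 55.3
clock 7.2 pos [478.7 275.6 203.7] jaw 0.936 axis [-0.003 -0.002 -1.   ] shift [-0.016  0.731 -0.279] spin -0.9940982812131378 F [ 0.36  0.37 -5.54] w 55.3 q [-0.68  0.53  0.16  1.82 -0.11  0.8   0.47]
```

```bash
python3 -m creep '[[[0,0.15,-0.06],-0.16,1],[[0,0.3,-0.12],-0.32,1],[[0,0.45,-0.18],-0.48,1],[[0,0.6,-0.24],-0.64,1],[[0,0.73,-0.28],-0.8,1],[[0,0.73,-0.28],-0.99,1],[[0,0.73,-0.28],-0.99,1],[[0,0.73,-0.28],-0.99,1],[[0,0.73,-0.28],-0.99,1]]'
python3 -c "
from h import *
go([499.5,351,66.5],1.717);cv2.imwrite('pics/t5.png',cams.get_image('top'))"
```

```text
clock: 8.1
eef_pos: [500.0, 351.3, 204.9]
tool_rot: [-2.219, 1.57, -2.076]
force: [-0.2, -0.7, -7.0]
width: 55.6
clock 8.1 pos [500.  351.3 204.9] jaw 1.713 axis [-0.001 -0.001 -1.   ] shift [ 1.384e+00 -1.000e-03 -4.000e-03] spin -0.004786277164151759 F [-0.21 -0.7  -7.03] w 55.6 q [-0.62  0.6  -0.06  1.66  0.04  0.89  1.02]
```

View pics/t5.png

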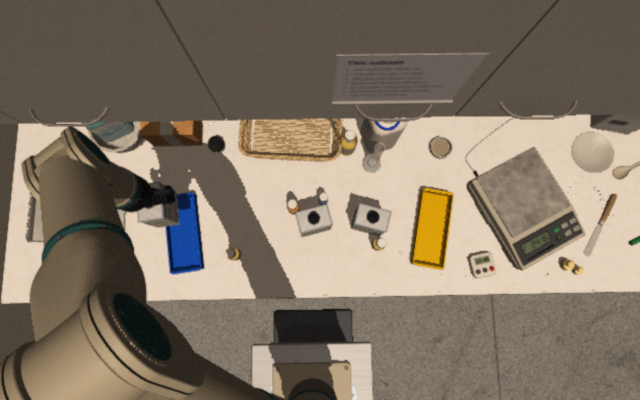

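```bash
python3 -m creep '[[[0.2,0,0],0,1],[[0.4,0,0],0,1],[[0.6,0,0],0,1],[[0.8,0,0],0,1],[[0.95,0,0],0,1],[[0.95,0,0],0,1],[[0.95,0,0],0,1]]'
python3 -c "
from h import *
go([499.5,351,67],1.717)
cv2.imwrite('pics/s5.png',cams.get_image('side')[80:240,200:360].repeat(4,0).repeat(4,1)[:600])"
```

```text
clock: 8.85
eef_pos: [500.2, 352.3, 110.6]
tool_rot: [-0.679, 1.571, -0.534]
force: [0.5, 0.2, -5.1]
width: 55.5
clock 8.85 pos [500.2 352.3 110.6] jaw 1.716 axis [ 0. -0. -1.] shift [ 0.436 -0.012 -0.009] spin -0.0008200215935256961 F [ 0.5   0.16 -5.12] w 55.5 q [-0.63  0.72 -0.05  1.73  0.06  0.69  1.01]
```

View pics/s5.png

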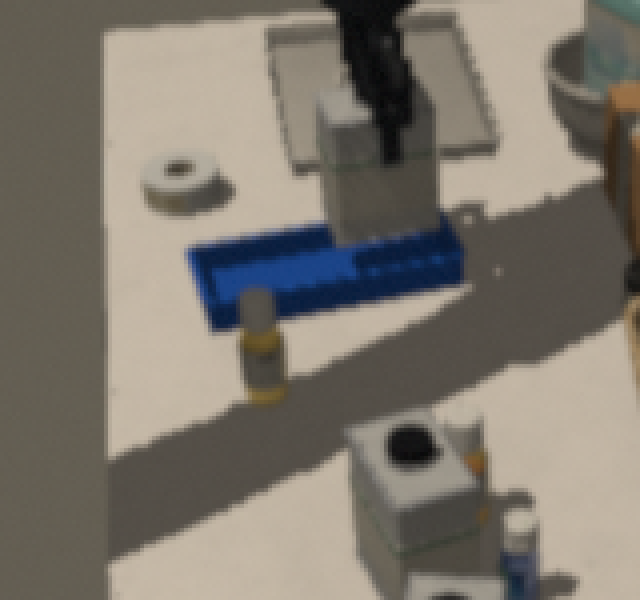

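```bash
python3 -c "
from h import *
def S(x,y): return (200+(x-1.5)/4,80+(y-1.5)/4)
for q in [(190,250),(211,308),(462,262),(444,208)]: print(ray('side',S(*q),30).round(1))
c=np.array([452,344]);Y=.147
M=np.array([[np.cos(Y),-np.sin(Y)],[np.sin(Y),np.cos(Y)]])
for d in [(-104,43),(-104,-43),(104,-43),(104,43)]:
  p=c+M@np.array(d); print(p.round(1),[(proj('side',[*p,30])-[200,80])*4+1.5,proj('top',[*p,30])])
"
```

```text
[342.  369.4]
[354.5 285. ]
[555.3 309.5]
[553.8 391.2]
[342.8 371.3] [array([190.88151582, 248.62089217]), array([170.14641728, 273.11902631])]
[355.4 286.2] [array([212.05699444, 306.938367  ]), array([202.23687155, 267.78779121])]
[561.2 316.7] [array([467.72727051, 256.19689601]), array([193.10399931, 192.3515068 ])]
[548.6 401.8] [array([435.92673055, 202.00128047]), array([161.90652624, 197.35678184])]
```

```bash
python3 - <<'E'
from h import *
b=cv2.imread('pics/side0.png');a=cv2.imread('pics/top0.png')
cv2.imwrite('pics/z1.png',cv2.resize(b[120:170,235:335],None,fx=8,fy=8,interpolation=cv2.INTER_CUBIC))
cv2.imwrite('pics/z2.png',cv2.resize(a[180:285,150:220],None,fx=5.5,fy=5.5,interpolation=cv2.INTER_CUBIC))
E
```

```text
(no output)
```

View pics/z1.png

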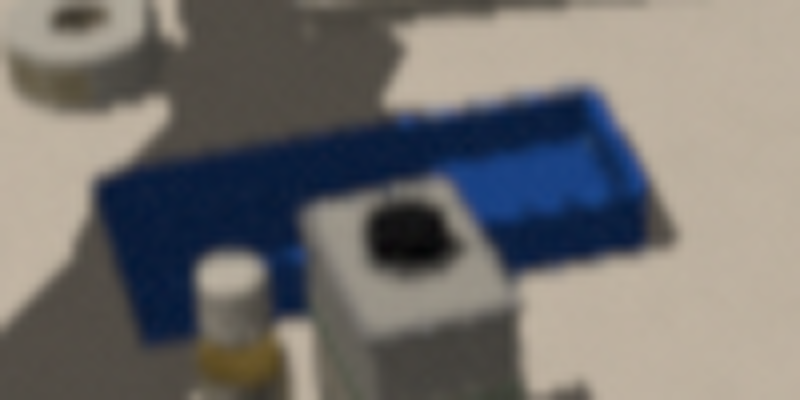

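View pics/z2.png

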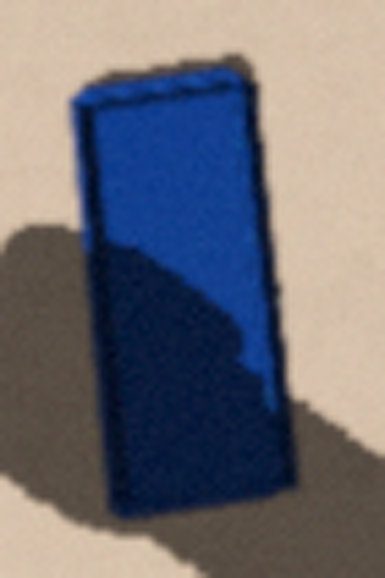

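```bash
python3 - <<'E'
from h import *
for q in [(97,185),(592,90),(648,183)]: print('side',ray('side',(235+(q[0]+.5)/8-.5,120+(q[1]+.5)/8-.5),30).round(1))
for q in [(112,517),(72,98),(243,70)]: print('top',ray('top',(150+(q[0]+.5)/5.5-.5,180+(q[1]+.5)/5.5-.5),30).round(1))
E
```

```text
side [340.5 366.4]
side [547.8 397.6]
side [559.2 324.3]
top [341.6 371.8]
top [548.4 399.6]
top [561.2 314.9]
```

```bash
python3 -c "
from h import *
go([498.5,349,67.5],1.712)"
```

```text
clock 8.9 pos [500.6 352.7 111.2] jaw 1.717 axis [ 0.001  0.001 -1.   ] shift [ 0.437 -0.033 -0.027] spin 0.005790701053241236 F [ 0.8  -0.11 -5.38] w 55.1 q [-0.63  0.72 -0.05  1.73  0.06  0.69  1.01]
```

```bash
python3 -m creep '[[[0,-0.03,-0.03],0,1],[[0.1,-0.03,-0.03],0,1],[[0.2,-0.03,-0.03],0,1],[[0.3,-0.03,-0.03],0,1],[[0.36,-0.03,-0.03],0,1],[[0.38,-0.03,-0.03],0,1],[[0.4,-0.03,-0.03],0,1],[[0.42,-0.03,-0.03],0,1],[[0.42,-0.03,-0.03],0,1]]'
python3 -c "
from h import *
go([498.5,349,67],1.712)"
```

```text
clock: 9.8
eef_pos: [497.5, 348.9, 68.3]
tool_rot: [1.129, 1.571, 1.275]
force: [-0.2, 0.7, -6.6]
width: 55.3
clock 9.8 pos [497.5 348.9  68.3] jaw 1.717 axis [ 0.  0. -1.] shift [ 0.013 -0.001  0.01 ] spin 0.0067554971462265145 F [-0.24  0.72 -6.64] w 55.3 q [-0.63  0.78 -0.05  1.77  0.06  0.6   1.  ]
```

```bash
python3 -m creep '[[[0.01,0,0],0,1],[[0.02,0,0],0,1],[[0.025,0,0],0,1],[[0.025,0,0],0,1]]'
python3 -c "
from h import *
go([498.5,349,67],1.712)"
```

```text
clock: 10.2
eef_pos: [497.8, 349.1, 67.0]
tool_rot: [0.458, 1.57, 0.605]
force: [-2.0, -2.2, 5.9]
width: 55.3
clock 10.2 pos [497.8 349.1  67. ] jaw 1.717 axis [ 0.001  0.001 -1.   ] shift [-0.    -0.002  0.007] spin 0.0067445209166170795 F [-2.01 -2.24  5.91] w 55.3 q [-0.63  0.78 -0.05  1.77  0.06  0.6   1.  ]
```

```bash
python3 -m creep '[[[0,0,0],0,0.2],[[0,0,0],0,0],[[0,0,0],0,0],[[0,0,0],0,0],[[0,0,0],0,0]]'
python3 -c "
from h import *
go([498.5,349,67],1.712)"
python3 -m creep '[[[-0.1,0,0],0,0],[[-0.3,0,0],0,0],[[-0.55,0,0],0,0],[[-0.8,0,0],0,0],[[-1,0,0],0,0],[[-1,0,0],0,0],[[-1,0,0],0,0]]'
python3 -c "
from h import *
go([473,-13,200],.262);cv2.imwrite('pics/s6.png',cams.get_image('side'))"
```

```text
clock: 10.7
eef_pos: [497.6, 349.0, 65.7]
tool_rot: [1.043, 1.571, 1.189]
force: [0.4, -0.5, 0.8]
width: 85.3
clock 10.7 pos [497.6 349.   65.7] jaw 1.717 axis [ 0.  0. -1.] shift [-0.013 -0.001  0.009] spin 0.006835273726798206 F [ 0.37 -0.45  0.83] w 85.3 q [-0.63  0.78 -0.05  1.77  0.06  0.59  1.  ]
clock: 11.4
eef_pos: [497.5, 348.9, 166.3]
tool_rot: [0.515, 1.57, 0.661]
force: [0.3, -0.9, 0.2]
width: 85.2
clock 11.4 pos [497.5 348.9 166.3] jaw 1.717 axis [ 0.001  0.001 -1.   ] shift [-0.339 -3.544 -0.771] spin 1.8531027801464874 F [ 0.26 -0.88  0.23] w 85.2 q [-0.62  0.64 -0.06  1.71  0.05  0.79  1.02]
```

View pics/s6.png

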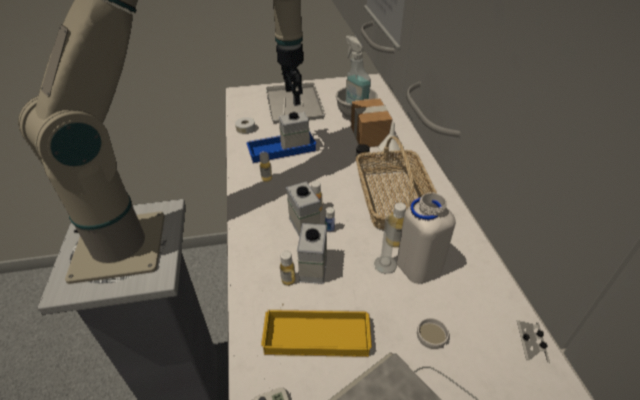

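```bash
python3 -m creep '[[[-0.08,-0.22,-0.05],0,0],[[-0.16,-0.44,-0.1],0,0],[[-0.24,-0.66,-0.15],0,0],[[-0.34,-0.88,-0.2],0,0]]'
python3 -m creep '[[[0,-0.22,-0.05],0,0],[[0,-0.44,-0.1],0,0],[[0,-0.66,-0.15],0,0],[[0,-0.88,-0.2],0,0]]'
python3 -m creep '[[[0,-0.22,-0.05],0,0],[[0,-0.44,-0.1],0,0],[[0,-0.66,-0.15],0,0],[[0,-0.88,-0.2],0,0]]'
python3 -m creep '[[[0,-0.22,-0.05],0.18,0],[[0,-0.44,-0.1],0.36,0],[[0,-0.66,-0.15],0.54,0],[[0,-0.88,-0.18],0.72,0],[[0,-0.88,-0.18],0.9,0],[[0,-0.88,-0.18],0.9,0],[[0,-0.88,-0.18],0.9,0]]'
python3 -c "
from h import *
go([473,-13,180],.262)"
```

```text
clock: 11.85
eef_pos: [489.4, 257.5, 198.5]
tool_rot: [-2.756, 1.567, -2.609]
force: [0.5, -0.1, -0.4]
width: 85.3
clock: 12.25
eef_pos: [482.6, 167.7, 198.6]
tool_rot: [-2.924, 1.568, -2.777]
force: [0.4, -0.2, -0.9]
width: 85.3
clock: 12.65
eef_pos: [475.7, 77.8, 198.7]
tool_rot: [-3.09, 1.568, -2.943]
force: [-0.0, -0.6, -0.5]
width: 85.4
clock: 13.35
eef_pos: [471.2, -10.2, 199.1]
tool_rot: [-2.599, 1.569, 3.128]
force: [-0.0, 0.3, 0.5]
width: 85.2
clock 13.35 pos [471.2 -10.2 199.1] jaw 1.015 axis [-0.002  0.    -1.   ] shift [ 0.191 -0.014  0.03 ] spin 0.9582739650113064 F [-0.02  0.29  0.52] w 85.2 q [-0.13  0.43  0.13  2.04 -0.09  0.68  1.07]
```

```bash
python3 -m creep '[[[0.04,-0.01,0.03],0.18,0],[[0.08,-0.01,0.03],0.36,0],[[0.12,-0.01,0.03],0.54,0],[[0.16,-0.01,0.03],0.72,0],[[0.19,-0.01,0.03],0.9,0],[[0.19,-0.01,0.03],0.96,0],[[0.19,-0.01,0.03],0.96,0],[[0.19,-0.01,0.03],0.96,0]]'
python3 -c "
from h import *
go([473,-13,62.5],.262);cv2.imwrite('pics/t7.png',cams.get_image('top')[150:300,200:400].repeat(4,0).repeat(4,1))"
```

```text
clock: 14.15
eef_pos: [473.6, -12.6, 180.5]
tool_rot: [-2.198, 1.57, 2.775]
force: [0.0, 0.1, 0.4]
width: 85.7
clock 14.15 pos [473.6 -12.6 180.5] jaw 0.26 axis [-0.001  0.    -1.   ] shift [ 1.18  -0.006  0.003] spin -0.0020885458305561627 F [0.05 0.13 0.36] w 85.7 q [-0.27  0.48  0.34  2.06 -0.26  0.65  0.5 ]
```

View pics/t7.png

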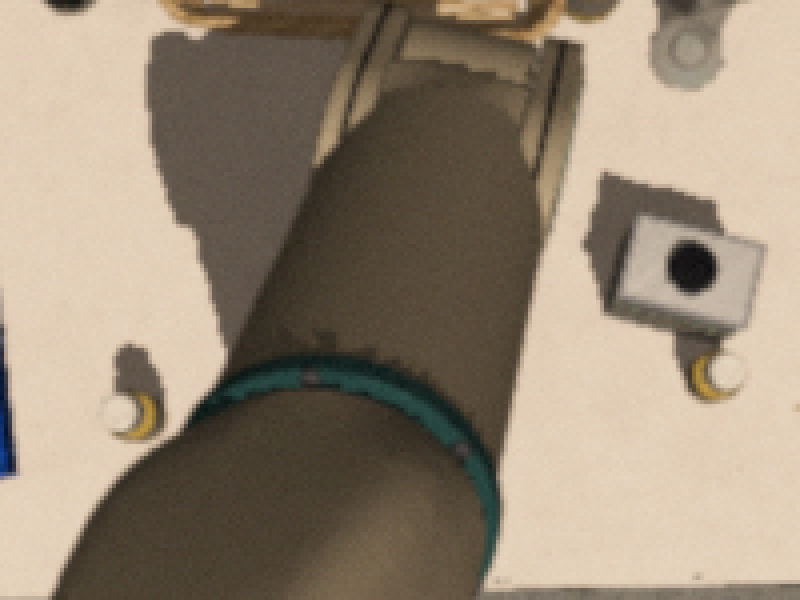

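The arm hides the middle tin; bottle L undisturbed. Descending on the measured pose.

```bash
python3 -m creep '[[[0.2,0,0],0,0],[[0.4,0,0],0,0],[[0.55,0,0],0,0],[[0.7,0,0],0,0],[[0.7,0,0],0,0]]'
python3 -c "
from h import *
go([473,-13,62.5],.262);cv2.imwrite('pics/s7.png',cams.get_image('side')[120:270,220:420].repeat(4,0).repeat(4,1))"
```

```text
clock: 14.7
eef_pos: [472.5, -13.0, 109.4]
tool_rot: [-1.946, 1.567, 3.024]
force: [-0.7, 0.1, 0.3]
width: 85.3
clock 14.7 pos [472.5 -13.  109.4] jaw 0.258 axis [-0.003  0.    -1.   ] shift [0.469 0.006 0.002] spin -0.005199251265743455 F [-0.73  0.14  0.25] w 85.3 q [-0.21  0.6   0.26  2.12 -0.33  0.47  0.56]
```

View pics/s7.png

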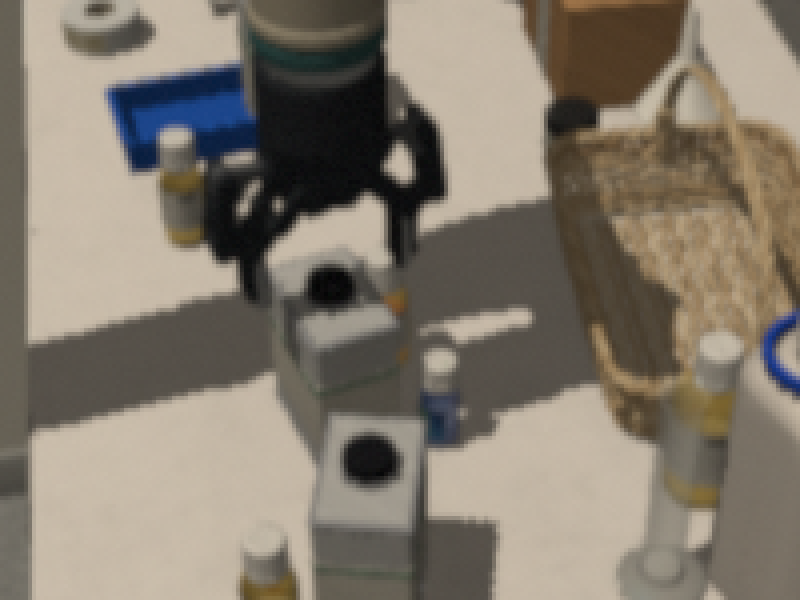

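```bash
python3 -m creep '[[[0.12,0,0],0,0],[[0.24,0,0],0,0],[[0.36,0,0],0,0],[[0.44,0,0],0,0],[[0.44,0,0],0,0],[[0.44,0,0],0,0]]'
python3 -c "
from h import *
go([473,-13,62.5],.262)"
```

```text
clock: 15.35
eef_pos: [473.8, -13.3, 66.9]
tool_rot: [1.646, 1.571, 0.332]
force: [-0.2, 0.1, -0.3]
width: 85.4
clock 15.35 pos [473.8 -13.3  66.9] jaw 0.257 axis [ 0.  0. -1.] shift [ 0.044 -0.008 -0.005] spin -0.006963542785593949 F [-0.2   0.07 -0.34] w 85.4 q [-0.17  0.68  0.2   2.14 -0.36  0.36  0.59]
```

```bash
python3 -m creep '[[[0.04,-0.01,0],0,0],[[0.04,-0.01,0],0,0.3],[[0.04,-0.01,0],0,0.5],[[0.04,-0.01,0],0,1],[[0.04,-0.01,0],0,1],[[0.04,-0.01,0],0,1],[[0.04,-0.01,0],0,1],[[0.04,-0.01,0],0,1],[[0.04,-0.01,0],0,1]]'
python3 -c "
from h import *
go([473,-13,62.5],.262)"
python3 -m creep '[[[-0.02,0,0],0,1],[[-0.08,0,0],0,1],[[-0.18,0,0],0,1],[[-0.28,0,0],0,1],[[-0.38,0,0],0,1],[[-0.38,0,0],0,1],[[-0.38,0,0],0,1],[[-0.38,0,0],0,1],[[-0.38,0,0],0,1]]'
python3 -m creep '[[[-0.25,0,0],0,1],[[-0.5,0,0],0,1],[[-0.75,0,0],0,1],[[-1,0,0],0,1],[[-1,0,0],0,1],[[-1,0,0],0,1],[[-1,0,0],0,1]]'
python3 -c "
from h import *
go([473,-13,200],.262);cv2.imwrite('pics/s8.png',cams.get_image('side'))"
```

```text
clock: 16.25
eef_pos: [473.0, -13.4, 63.1]
tool_rot: [1.619, 1.57, 0.305]
force: [0.2, 0.4, 4.8]
width: 55.5
clock 16.25 pos [473.  -13.4  63.1] jaw 0.256 axis [ 0.  0. -1.] shift [ 0.006  0.001 -0.004] spin -0.00703267656864185 F [0.21 0.41 4.76] w 55.5 q [-0.16  0.68  0.2   2.14 -0.37  0.35  0.59]
clock: 17.15
eef_pos: [472.4, -13.4, 100.5]
tool_rot: [-1.881, 1.57, 3.088]
force: [0.2, -0.8, -6.2]
width: 55.6
clock: 17.85
eef_pos: [471.5, -13.2, 199.3]
tool_rot: [-1.828, 1.568, 3.141]
force: [0.5, -0.5, -6.5]
width: 55.5
clock 17.85 pos [471.5 -13.2 199.3] jaw 0.257 axis [-0.003  0.    -1.   ] shift [-0.007  0.015  0.001] spin -0.006743913056435285 F [ 0.53 -0.55 -6.48] w 55.5 q [-0.29  0.45  0.36  2.04 -0.24  0.7   0.48]
```

View pics/s8.png

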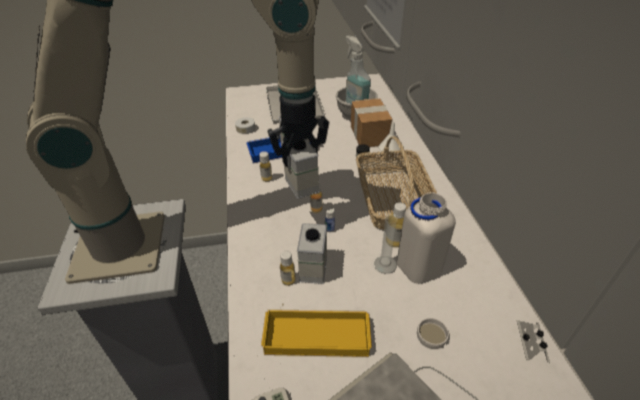

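```bash
python3 -c "
from h import *
go([403,335,203],1.712)"
```

```text
clock 17.9 pos [471.5 -13.4 199.3] jaw 0.257 axis [-0.003 -0.    -1.   ] shift [-0.035  0.221 -3.543] spin -1.8531594505727027 F [-0.34 -0.35 -5.  ] w 55.0 q [-0.29  0.45  0.36  2.04 -0.24  0.7   0.48]
```

```bash
python3 -m creep '[[[-0.01,0.02,-0.22],0,1],[[-0.02,0.03,-0.44],0,1],[[-0.03,0.05,-0.66],0,1],[[-0.03,0.06,-0.88],0,1]]'
python3 -m creep '[[[0,0.02,-0.22],0,1],[[0,0.03,-0.44],0,1],[[0,0.05,-0.66],0,1],[[0,0.06,-0.88],0,1]]'
python3 -m creep '[[[0,0.02,-0.22],-0.16,1],[[0,0.03,-0.44],-0.32,1],[[0,0.05,-0.66],-0.48,1],[[0,0.06,-0.88],-0.64,1],[[0,0.06,-0.88],-0.8,1],[[0,0.06,-0.88],-0.9,1],[[0,0.06,-0.88],-0.9,1],[[0,0.06,-0.88],-0.9,1]]'
python3 -c "
from h import *
go([403,335,203],1.712)"
```

```text
clock: 18.3
eef_pos: [455.5, 73.8, 202.7]
tool_rot: [-1.509, 1.569, -2.824]
force: [0.9, 0.5, -6.4]
width: 55.3
clock: 18.7
eef_pos: [438.9, 160.4, 202.5]
tool_rot: [-1.315, 1.568, -2.629]
force: [0.7, 0.5, -6.7]
width: 55.5
clock: 19.5
eef_pos: [422.8, 245.9, 202.9]
tool_rot: [-1.985, 1.569, -2.595]
force: [0.1, -0.5, -7.5]
width: 55.8
clock 19.5 pos [422.8 245.9 202.9] jaw 0.961 axis [-0.002 -0.001 -1.   ] shift [-0.002  0.616 -0.673] spin -0.9563908574211183 F [ 0.1  -0.53 -7.53] w 55.8 q [-0.7   0.45  0.17  1.99 -0.11  0.72  0.49]
```

```bash
python3 -m creep '[[[0,0.15,-0.16],-0.16,1],[[0,0.3,-0.32],-0.32,1],[[0,0.45,-0.48],-0.48,1],[[0,0.62,-0.67],-0.64,1],[[0,0.62,-0.67],-0.8,1],[[0,0.62,-0.67],-0.96,1],[[0,0.62,-0.67],-0.96,1],[[0,0.62,-0.67],-0.96,1],[[0,0.62,-0.67],-0.96,1]]'
python3 -c "
from h import *
go([403,335,67],1.712)"
python3 -m creep '[[[0.2,0,0],0,1],[[0.4,0,0],0,1],[[0.6,0,0],0,1],[[0.8,0,0],0,1],[[0.9,0,0],0,1],[[0.9,0,0],0,1],[[0.9,0,0],0,1]]'
python3 -c "
from h import *
go([403,335,67],1.712)
cv2.imwrite('pics/s9.png',cams.get_image('side')[80:230,200:360].repeat(4,0).repeat(4,1))"
```

```text
clock: 20.4
eef_pos: [403.7, 335.2, 203.6]
tool_rot: [-2.264, 1.57, -2.121]
force: [-0.2, -0.1, -6.3]
width: 55.5
clock 20.4 pos [403.7 335.2 203.6] jaw 1.714 axis [-0. -0. -1.] shift [ 1.366e+00 -1.000e-03 -7.000e-03] spin 0.0026220272190992417 F [-0.16 -0.1  -6.35] w 55.5 q [-0.71  0.49 -0.05  1.9   0.03  0.76  0.93]
clock: 21.1
eef_pos: [404.0, 336.0, 114.3]
tool_rot: [0.518, 1.57, 0.664]
force: [1.3, -0.8, -6.4]
width: 55.5
clock 21.1 pos [404.  336.  114.3] jaw 1.717 axis [ 0.001  0.001 -1.   ] shift [ 0.473 -0.008 -0.012] spin 0.006022166707386445 F [ 1.35 -0.83 -6.42] w 55.5 q [-0.72  0.62 -0.04  1.97  0.05  0.55  0.92]
```

View pics/s9.png

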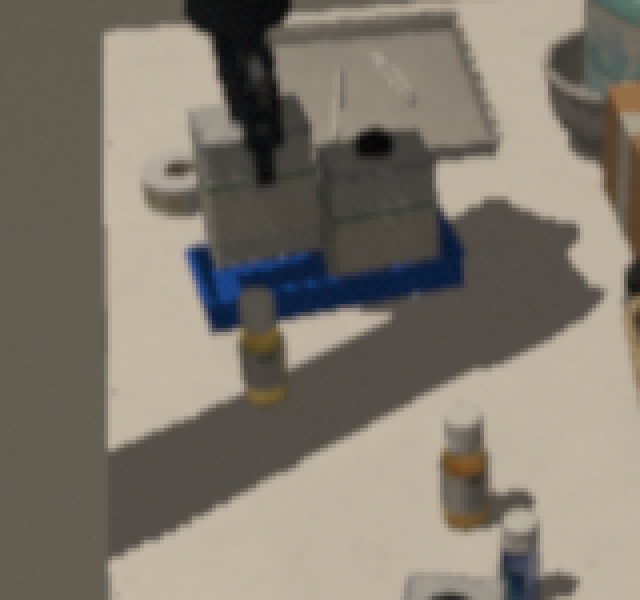

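```bash
python3 -c "
from h import *
print(ray('side',(200+(374-1.5)/4,80+(141-1.5)/4),125))
for X in ([497.8,349.1,125],):print((proj('side',X)-[200,80])*4+1.5)
"
```

```text
[494.63523701 346.89144647]
[377.70088719 139.15996709]
```

```bash
python3 -m creep '[[[0.1,-0.01,-0.01],0,1],[[0.2,-0.01,-0.01],0,1],[[0.3,-0.01,-0.01],0,1],[[0.38,-0.01,-0.01],0,1],[[0.4,-0.01,-0.01],0,1],[[0.42,-0.01,-0.01],0,1],[[0.44,-0.01,-0.01],0,1],[[0.45,-0.01,-0.01],0,1],[[0.45,-0.01,-0.01],0,1]]'
python3 -c "
from h import *
go([403,335,67],1.712)"
```

```text
clock: 22.05
eef_pos: [402.8, 334.6, 68.9]
tool_rot: [0.852, 1.571, 0.999]
force: [0.2, 0.4, -6.0]
width: 55.3
clock 22.05 pos [402.8 334.6  68.9] jaw 1.717 axis [ 0.  0. -1.] shift [0.019 0.004 0.003] spin 0.006837262442355577 F [ 0.24  0.45 -6.03] w 55.3 q [-0.72  0.7  -0.04  2.    0.06  0.44  0.92]
```

```bash
python3 -m creep '[[[0.01,0,0],0,1],[[0.015,0,0],0,1],[[0.02,0,0],0,1],[[0.025,0,0],0,1],[[0.025,0,0],0,1]]'
python3 -c "
from h import *
go([403,335,67],1.712)"
```

```text
clock: 22.55
eef_pos: [402.8, 334.6, 67.2]
tool_rot: [0.502, 1.57, 0.649]
force: [-1.6, -1.4, 5.2]
width: 55.2
clock 22.55 pos [402.8 334.6  67.2] jaw 1.717 axis [ 0.  0. -1.] shift [0.002 0.004 0.002] spin 0.006911873194719768 F [-1.62 -1.44  5.2 ] w 55.2 q [-0.72  0.7  -0.04  2.    0.06  0.44  0.92]
```

Contact. Release, rise, and head for the right tin.

```bash
python3 -m creep '[[[0,0,0],0,0.2],[[0,0,0],0,0],[[0,0,0],0,0],[[0,0,0],0,0],[[0,0,0],0,0]]'
python3 -m creep '[[[-0.1,0,0],0,0],[[-0.3,0,0],0,0],[[-0.55,0,0],0,0],[[-0.8,0,0],0,0],[[-1,0,0],0,0],[[-1,0,0],0,0],[[-1,0,0],0,0]]'
python3 -c "
from h import *
go([473,-162.3,200],-.28);cv2.imwrite('pics/s10.png',cams.get_image('side'))"
```

```text
clock: 23.05
eef_pos: [402.8, 334.6, 66.3]
tool_rot: [0.695, 1.571, 0.841]
force: [0.3, -0.2, 0.1]
width: 85.1
clock: 23.75
eef_pos: [402.8, 334.6, 166.9]
tool_rot: [0.588, 1.57, 0.734]
force: [-0.9, -0.4, 0.3]
width: 85.6
clock 23.75 pos [402.8 334.6 166.9] jaw 1.717 axis [ 0.001  0.001 -1.   ] shift [-0.334 -5.018 -0.031] spin -1.4568896171255763 F [-0.93 -0.41  0.26] w 85.6 q [-0.71  0.54 -0.05  1.94  0.04  0.67  0.93]
```

View pics/s10.png

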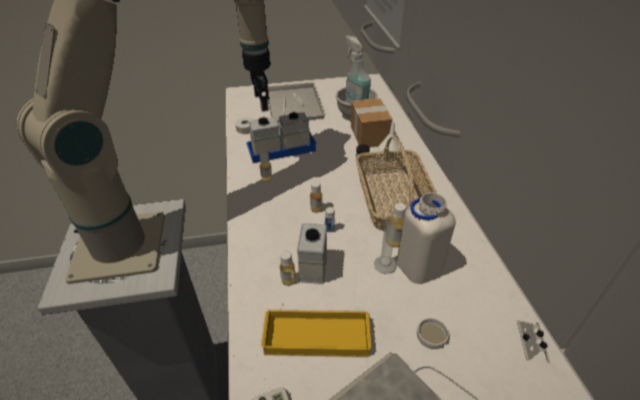

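```bash
python3 -m creep '[[[-0.08,-0.25,0],0,0],[[-0.16,-0.5,0],0,0],[[-0.24,-0.75,0],0,0],[[-0.33,-1,0],0,0]]'
python3 -m creep '[[[0,-0.25,0],0,0],[[0,-0.5,0],0,0],[[0,-0.75,0],0,0],[[0,-1,0],0,0]]'
python3 -m creep '[[[0,-0.25,0],0,0],[[0,-0.5,0],0,0],[[0,-0.75,0],0,0],[[0,-1,0],0,0]]'
python3 -m creep '[[[0,-0.25,0],0,0],[[0,-0.5,0],0,0],[[0,-0.75,0],0,0],[[0,-1,0],0,0]]'
python3 -m creep '[[[0,-0.25,0],0.18,0],[[0,-0.5,0],0.36,0],[[0,-0.75,0],0.54,0],[[0,-1,0],0.72,0],[[0,-1,0],0.9,0],[[0,-1,0],0.96,0],[[0,-1,0],0.96,0]]'
python3 -c "
from h import *
go([473,-162.3,180],-.28)"
```

```text
clock: 24.2
eef_pos: [416.5, 234.1, 198.3]
tool_rot: [-2.719, 1.568, -2.572]
force: [1.1, 0.6, 0.3]
width: 85.6
clock: 24.6
eef_pos: [431.2, 135.4, 198.3]
tool_rot: [-2.94, 1.568, -2.793]
force: [0.5, 0.1, 0.8]
width: 85.5
clock: 25.0
eef_pos: [445.8, 36.6, 198.3]
tool_rot: [3.105, 1.568, -3.032]
force: [1.3, -0.1, -0.8]
width: 85.2
clock: 25.4
eef_pos: [460.4, -62.2, 198.2]
tool_rot: [2.905, 1.568, 3.052]
force: [1.2, 0.6, -0.4]
width: 85.4
clock: 26.1
eef_pos: [475.0, -160.0, 198.1]
tool_rot: [-2.656, 1.568, 3.019]
force: [-0.1, 0.5, 0.4]
width: 85.5
clock 26.1 pos [ 475.  -160.   198.1] jaw 0.963 axis [-0.003  0.    -1.   ] shift [ 0.181 -0.03  -0.003] spin 1.5827921464096784 F [-0.06  0.51  0.45] w 85.5 q [ 0.15  0.47  0.17  1.96 -0.12  0.72  1.35]
```

```bash
python3 -m creep '[[[0,-0.03,0],0.18,0],[[0,-0.03,0],0.36,0],[[0,-0.03,0],0.54,0],[[0,-0.03,0],0.72,0],[[0,-0.03,0],0.8,0],[[0,-0.03,0],0.8,0]]'
python3 -m creep '[[[0,0,0],0.18,0],[[0,0,0],0.36,0],[[0,0,0],0.54,0],[[0,0,0],0.72,0],[[0,0,0],0.78,0],[[0,0,0],0.78,0],[[0,0,0],0.78,0]]'
python3 -c "
from h import *
go([473,-162.3,180],-.28);"
```

```text
clock: 26.7
eef_pos: [473.6, -162.2, 198.6]
tool_rot: [-1.967, 1.569, 3.082]
force: [-0.2, -0.6, -0.3]
width: 85.4
clock: 27.4
eef_pos: [473.8, -162.4, 199.0]
tool_rot: [-1.623, 1.57, 2.814]
force: [0.6, -0.6, 0.6]
width: 85.4
clock 27.4 pos [ 473.8 -162.4  199. ] jaw -0.275 axis [-0.001  0.    -1.   ] shift [ 0.19  -0.008  0.002] spin 0.006977167620366623 F [ 0.55 -0.6   0.6 ] w 85.4 q [-0.09  0.51  0.53  1.97 -0.37  0.75  0.39]
```

```bash
python3 -m creep '[[[0.2,-0.01,0],0,0],[[0.4,-0.01,0],0,0],[[0.6,-0.01,0],0,0],[[0.8,-0.01,0],0,0],[[0.9,-0.01,0],0,0],[[0.9,-0.01,0],0,0]]'
python3 -c "
from h import *
go([473,-162.3,62.5],-.28);cv2.imwrite('pics/s11.png',cams.get_image('side')[170:320,220:420].repeat(4,0).repeat(4,1))"
```

```text
clock: 28.0
eef_pos: [472.2, -162.1, 108.2]
tool_rot: [-1.695, 1.568, 2.741]
force: [0.5, -0.1, 0.2]
width: 85.1
clock 28.0 pos [ 472.2 -162.1  108.2] jaw -0.277 axis [-0.002  0.001 -1.   ] shift [0.457 0.009 0.   ] spin 0.004163692724716836 F [ 0.46 -0.13  0.25] w 85.1 q [-0.    0.65  0.41  2.05 -0.49  0.54  0.49]
```

View pics/s11.png

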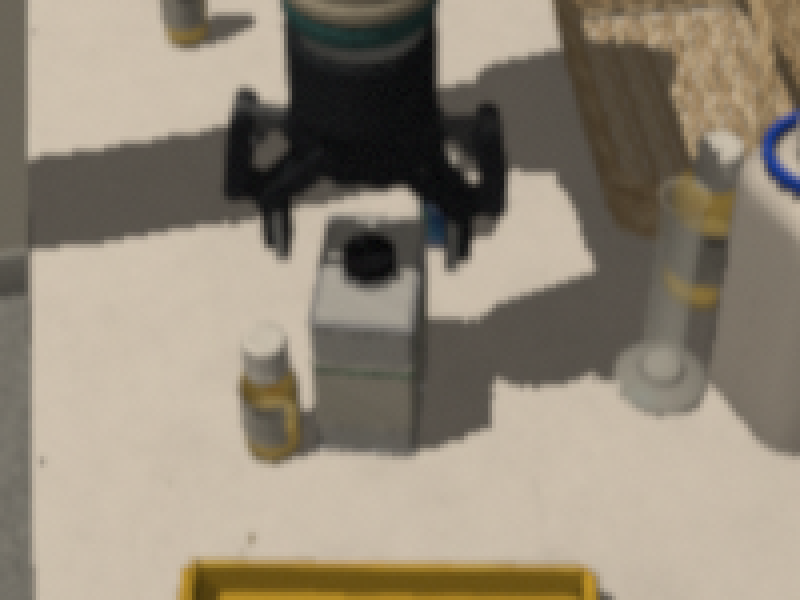

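```bash
python3 -m creep '[[[0.12,0.01,0],0,0],[[0.24,0.01,0],0,0],[[0.36,0.01,0],0,0],[[0.45,0.01,0],0,0],[[0.45,0.01,0],0,0],[[0.45,0.01,0],0,0]]'
python3 -c "
from h import *
go([473,-162.3,62.5],-.28)"
```

```text
clock: 28.65
eef_pos: [473.8, -162.7, 64.0]
tool_rot: [-1.475, 1.57, 2.959]
force: [-0.1, 0.3, 0.0]
width: 85.5
clock 28.65 pos [ 473.8 -162.7   64. ] jaw -0.278 axis [-0.001  0.    -1.   ] shift [ 0.015 -0.009 -0.002] spin 0.0028283349121022818 F [-0.11  0.29  0.01] w 85.5 q [ 0.05  0.72  0.34  2.07 -0.55  0.44  0.53]
```

```bash
python3 -m creep '[[[0.01,-0.01,0],0,0.3],[[0.01,-0.01,0],0,0.5],[[0.01,-0.01,0],0,1],[[0.01,-0.01,0],0,1],[[0.01,-0.01,0],0,1],[[0.01,-0.01,0],0,1],[[0.01,-0.01,0],0,1],[[0.01,-0.01,0],0,1]]'
python3 -m creep '[[[-0.02,0,0],0,1],[[-0.08,0,0],0,1],[[-0.18,0,0],0,1],[[-0.28,0,0],0,1],[[-0.38,0,0],0,1],[[-0.38,0,0],0,1],[[-0.38,0,0],0,1],[[-0.38,0,0],0,1],[[-0.38,0,0],0,1]]'
python3 -m creep '[[[-0.25,0,0],0,1],[[-0.5,0,0],0,1],[[-0.75,0,0],0,1],[[-1,0,0],0,1],[[-1,0,0],0,1],[[-1,0,0],0,1],[[-1,0,0],0,1]]'
python3 - <<'E'
from h import *
go([452,-338,203],-1.77)
a=cams.get_image('top');b=cams.get_image('side')
cv2.imwrite('pics/s12.png',b)
a=cv2.imread('pics/top0.png')
cv2.imwrite('pics/z3.png',cv2.resize(b[295:365,255:380],None,fx=6,fy=6,interpolation=cv2.INTER_CUBIC))
cv2.imwrite('pics/z4.png',cv2.resize(a[180:275,400:460],None,fx=6,fy=6,interpolation=cv2.INTER_CUBIC))
E
```

```text
clock: 29.45
eef_pos: [473.1, -162.3, 63.7]
tool_rot: [2.416, 1.57, 0.568]
force: [-1.3, 0.9, 6.3]
width: 55.3
clock: 30.35
eef_pos: [472.8, -162.2, 100.9]
tool_rot: [-1.58, 1.57, 2.855]
force: [0.3, 0.2, -2.0]
width: 55.7
clock: 31.05
eef_pos: [472.2, -161.8, 200.1]
tool_rot: [-1.647, 1.568, 2.788]
force: [0.3, -0.3, -2.4]
width: 55.3
clock 31.05 pos [ 472.2 -161.8  200.1] jaw -0.277 axis [-0.002  0.001 -1.   ] shift [-0.03   0.288  1.75 ] spin 1.9004274204739564 F [ 0.28 -0.28 -2.41] w 55.3 q [-0.1   0.51  0.54  1.97 -0.37  0.76  0.39]
```

View pics/s12.png

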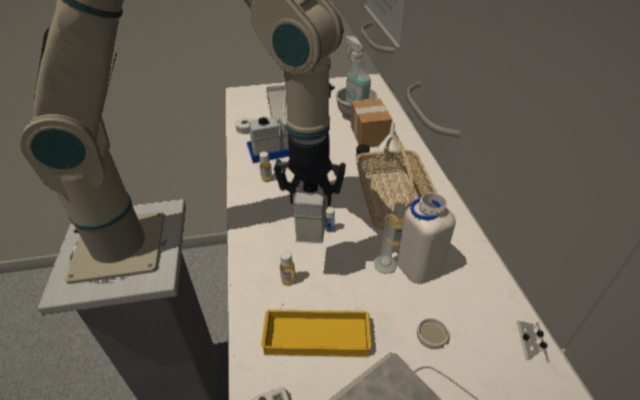

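View pics/z3.png

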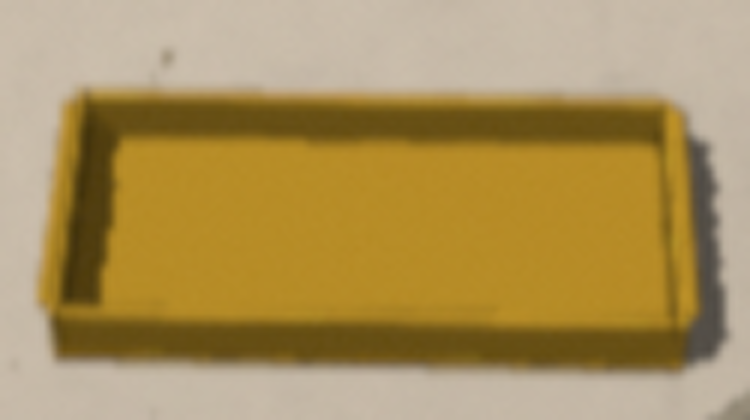

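View pics/z4.png

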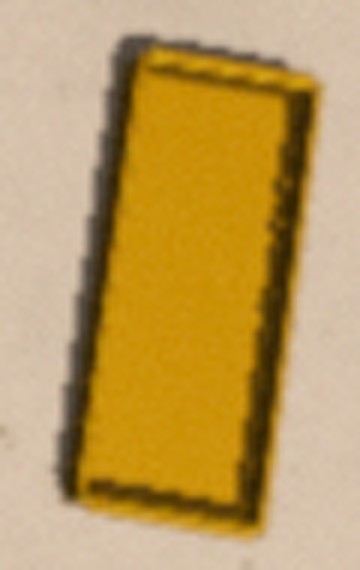

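```bash
python3 - <<'E'
from h import *
p=np.array([ray('side',(255+(x+.5)/6-.5,295+(y+.5)/6-.5),30) for x,y in [(70,95),(685,103),(695,325),(42,308)]]);print(p.round(1),p.mean(0),[np.linalg.norm(p[i]-p[i-1]) for i in range(4)])
p=np.array([ray('top',(400+(x+.5)/6-.5,180+(y+.5)/6-.5),30) for x,y in [(145,45),(322,82),(262,535),(85,500)]]);print(p.round(1),p.mean(0),[np.linalg.norm(p[i]-p[i-1]) for i in range(4)])
E
```

```text
[[ 353.9 -276.6]
 [ 563.4 -317.6]
 [ 545.2 -398.3]
 [ 338.7 -355.5]] [ 450.29260016 -336.97685027] [np.float64(80.36927240293517), np.float64(213.52636311023883), np.float64(82.64939356242199), np.float64(210.88703402410786)]
[[ 565.6 -319.3]
 [ 547.  -399.8]
 [ 341.8 -358.6]
 [ 358.6 -280.3]] [ 453.24422589 -339.5004458 ] [np.float64(210.6516731269757), np.float64(82.57553801431067), np.float64(209.26780248365418), np.float64(80.04393543377383)]
```

```bash
python3 -m creep '[[[-0.01,0.04,0.22],0.16,1],[[-0.02,0.08,0.44],0.32,1],[[-0.03,0.12,0.66],0.48,1],[[-0.03,0.15,0.9],0.64,1],[[-0.03,0.15,0.9],0.8,1],[[-0.03,0.15,0.9],0.95,1],[[-0.03,0.15,0.9],0.95,1],[[-0.03,0.15,0.9],0.95,1]]'
python3 -c "
from h import *
go([452,-338.5,203],-1.77)"
```

```text
clock: 31.95
eef_pos: [462.6, -252.7, 203.6]
tool_rot: [-0.773, 1.569, 2.918]
force: [0.5, -1.0, -2.1]
width: 55.4
clock 31.95 pos [ 462.6 -252.7  203.6] jaw -1.021 axis [-0.001  0.    -1.   ] shift [0.006 0.676 0.539] spin 0.9541098693800992 F [ 0.54 -0.97 -2.13] w 55.4 q [-0.04  0.6   0.75  1.9  -0.53  0.85 -0.03]
```

```bash
python3 -m creep '[[[0,0.15,0.12],0.16,1],[[0,0.3,0.24],0.32,1],[[0,0.45,0.36],0.48,1],[[0,0.6,0.48],0.64,1],[[0,0.68,0.54],0.8,1],[[0,0.68,0.54],0.95,1],[[0,0.68,0.54],0.95,1],[[0,0.68,0.54],0.95,1],[[0,0.68,0.54],0.95,1]]'
python3 -c "
from h import *
go([452,-338.5,67.5],-1.77)"
```

```text
clock: 32.85
eef_pos: [452.3, -338.6, 204.2]
tool_rot: [-1.435, 1.57, 1.511]
force: [0.0, 0.1, -1.0]
width: 55.4
clock 32.85 pos [ 452.3 -338.6  204.2] jaw -1.766 axis [ 0.     0.001 -1.   ] shift [1.367 0.    0.003] spin 0.004537338780183671 F [ 0.01  0.08 -0.99] w 55.4 q [ 0.04  0.72  0.93  1.8  -0.69  0.98 -0.5 ]
```

```bash
python3 -m creep '[[[0.2,0,0],0,1],[[0.4,0,0],0,1],[[0.6,0,0],0,1],[[0.8,0,0],0,1],[[0.9,0,0],0,1],[[0.9,0,0],0,1],[[0.9,0,0],0,1]]'
python3 -c "
from h import *
go([452,-338.5,67.7],-1.77)
cv2.imwrite('pics/s13.png',cams.get_image('side')[200:350,220:420].repeat(4,0).repeat(4,1))"
```

```text
clock: 33.55
eef_pos: [452.4, -339.5, 114.9]
tool_rot: [2.562, 1.57, -0.778]
force: [0.7, -0.3, -2.5]
width: 55.3
clock 33.55 pos [ 452.4 -339.5  114.9] jaw -1.769 axis [ 0.001 -0.001 -1.   ] shift [ 0.472 -0.01   0.006] spin 0.0009936257094413444 F [ 0.7  -0.26 -2.54] w 55.3 q [ 0.11  0.82  0.82  1.88 -0.82  0.82 -0.4 ]
```

View pics/s13.png

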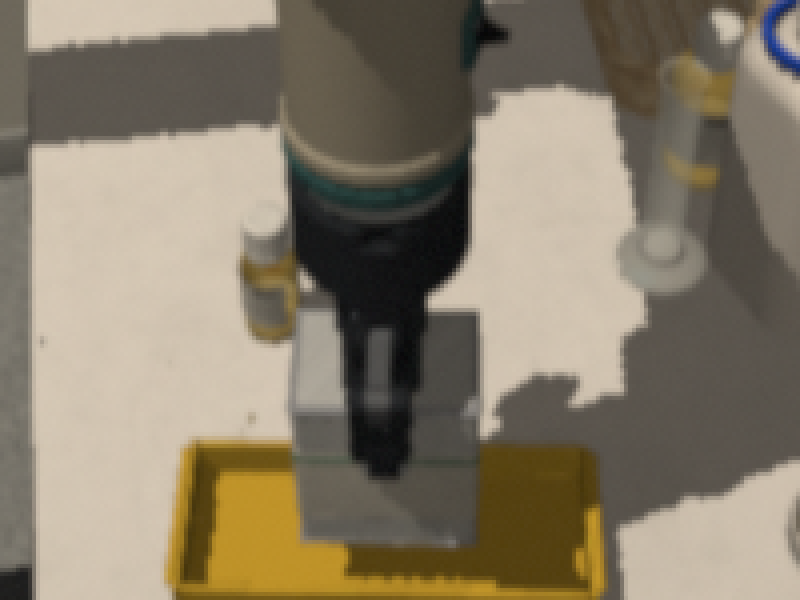

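```bash
python3 -m creep '[[[0.1,-0.01,0],0,1],[[0.2,-0.01,0],0,1],[[0.3,-0.01,0],0,1],[[0.38,-0.01,0],0,1],[[0.4,-0.01,0],0,1],[[0.42,-0.01,0],0,1],[[0.44,-0.01,0],0,1],[[0.45,-0.01,0],0,1],[[0.45,-0.01,0],0,1]]'
python3 -m creep '[[[0.01,0,0],0,1],[[0.015,0,0],0,1],[[0.015,0,0],0,1]]'
python3 -c "
from h import *
go([452,-338.5,67.7],-1.77)"
```

```text
clock: 34.5
eef_pos: [452.4, -338.2, 69.4]
tool_rot: [2.839, 1.571, -0.501]
force: [-0.2, 0.2, -2.3]
width: 55.5
clock: 34.8
eef_pos: [452.4, -338.2, 67.9]
tool_rot: [2.783, 1.571, -0.557]
force: [-0.2, -0.1, -1.6]
width: 55.4
clock 34.8 pos [ 452.4 -338.2   67.9] jaw -1.77 axis [ 0. -0. -1.] shift [0.002 0.004 0.003] spin 0.00033798006559878876 F [-0.23 -0.08 -1.57] w 55.4 q [ 0.14  0.88  0.75  1.9  -0.9   0.74 -0.34]
```

```bash
python3 -m creep '[[[0.005,0,0],0,1],[[0.01,0,0],0,1],[[0.01,0,0],0,1]]'
python3 -c "
from h import *
go([452,-338.5,67.7],-1.77)"
```

```text
clock: 35.1
eef_pos: [452.4, -338.2, 67.8]
tool_rot: [-2.547, 1.57, 0.395]
force: [-1.0, 2.4, 6.5]
width: 55.5
clock 35.1 pos [ 452.4 -338.2   67.8] jaw -1.77 axis [ 0.001  0.    -1.   ] shift [0.001 0.004 0.003] spin 0.00021740904586745036 F [-1.03  2.37  6.48] w 55.5 q [ 0.15  0.88  0.75  1.9  -0.9   0.74 -0.34]
```

Contact felt; release and rise.

```bash
python3 -m creep '[[[0,0,0],0,0.2],[[0,0,0],0,0],[[0,0,0],0,0],[[0,0,0],0,0],[[0,0,0],0,0]]'
python3 -m creep '[[[-0.1,0,0],0,0],[[-0.3,0,0],0,0],[[-0.55,0,0],0,0],[[-0.8,0,0],0,0],[[-1,0,0],0,0],[[-1,0,0],0,0]]'
python3 -m creep '[[[-0.25,0,0],0,0],[[-0.4,0,0],0,0],[[-0.4,0,0],0,0],[[-0.4,0,0],0,0]]'
python3 -c "
from h import *
go([452,-338.5,67.7],-1.77)
cv2.imwrite('pics/s14.png',cams.get_image('side'));cv2.imwrite('pics/t14.png',cams.get_image('top'))"
```

```text
clock: 35.6
eef_pos: [452.3, -338.2, 66.7]
tool_rot: [0.462, 1.571, -2.878]
force: [-0.3, -1.2, -0.1]
width: 85.5
clock: 36.2
eef_pos: [453.3, -339.8, 170.0]
tool_rot: [2.634, 1.565, -0.707]
force: [0.9, -0.8, -0.1]
width: 85.3
clock: 36.6
eef_pos: [452.3, -337.9, 206.4]
tool_rot: [-1.27, 1.57, 1.673]
force: [-0.2, 0.2, -0.7]
width: 85.7
clock 36.6 pos [ 452.3 -337.9  206.4] jaw -1.77 axis [-0.  0. -1.] shift [1.387e+00 8.000e-03 1.000e-03] spin 0.0005239976455997824 F [-0.25  0.23 -0.73] w 85.7 q [ 0.04  0.71  0.94  1.8  -0.69  0.99 -0.51]
```

View pics/s14.png

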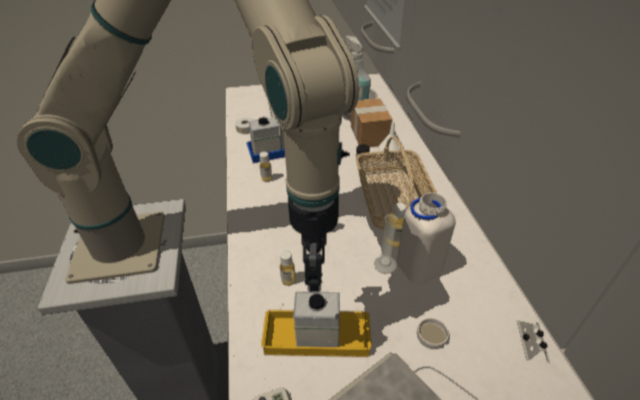

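View pics/t14.png

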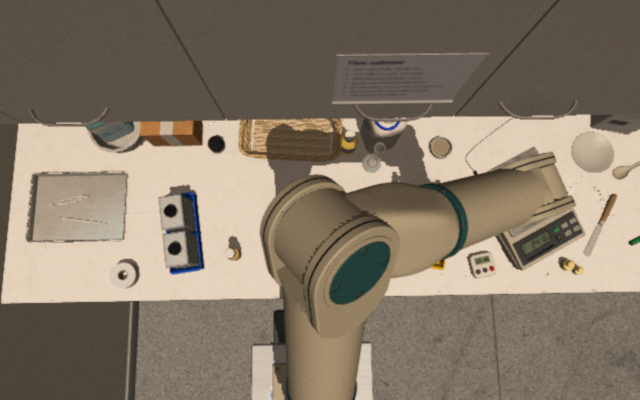

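```bash
python3 - <<'E'
from h import *
c=np.array([450.7,341.7]);Y=.14
for q in [(170,211),(178.5,248.5)]:
    d=ray('top',q,126)-c; print((d@[np.cos(Y),np.sin(Y)]).round(1),(d@[-np.sin(Y),np.cos(Y)]).round(1))
d=ray('side',(318,301.5),126)-[452,-338.5];Y=-.2;print((d@[np.cos(Y),np.sin(Y)]).round(1),(d@[-np.sin(Y),np.cos(Y)]).round(1))
from cell import order
print(order.finish_job())
E
```

```text
45.1 -2.7
-51.3 -13.9
2.6 -1.5
the job is handed in; nothing more can be done
None
```

All three tins are sorted and the job is handed in. The two full ones are in the blue tray and the empty one is in the yellow tray. No verdict was reported. The robot clock read about 36.7 s, against the 72 s limit.

**Weights:** the left tin pulled down with about 6.8 N and the middle one with about 6.5 N, so I took both as full. The right tin pulled about 2.3 N, so I took it as empty. Each tin was lowered in 1–2 mm steps until the force showed it was standing on the tray floor, and only then released.

**Final checks:**
- **Gripper:** it was open, about 140 mm above its release height, and read no contact force.
- **Tins:** all three looked upright in their trays.
    - **Blue tray:** cap positions read by eye put the two tins at about (45, −3) and (−51, −14) mm in the tray frame.
    - **Yellow tray:** the tin is at about (3, −2) mm.
- **Bystanders:** the bottle beside the left tin, the one beside the right tin, and the tall cylinder were where they started.

**One disagreement:** the −14 mm reading is more than the roughly ±11 mm of sideways room the tray allows. The arm's own release position puts that tin near 0 mm. I think it is a pixel-reading error. It is within the ±35 mm limit either way, so I did not re-measure before handing in.

**Not seen at the end:** the arm hid the two bottles beside the middle tin in the last pictures. They were standing in place, in clear view, after that tin had been taken away.

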